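# Stroke the pigment palette shut

## Task

The five flip lids along the curved row of the pigment palette have been left ajar. With your fingertips, stroke gently along the curve from the red lid to the blue lid so that each lid is pressed shut in turn, in one go: keep the fingertips down close to the row until the blue lid is shut, then lift clear. Do not pick anything up, open a lid wider, or disturb the jar, pots, tools and vessels around.

Things in the scene. Friction and masses are not known exactly. Their poses are not given: they have to be found in the camera images.
- palette: pigment palette stuck to the table by suction feet (cannot be moved): grey base plate 165 x 225 x 12 mm with five white wells side by side along an arc of radius 130 mm (arc centre at x = -95 mm, y = 0 in its frame; wells 0.30 rad apart, red at -y to blue at +y). Origin at the underside, z up. Shut lids' tops are 40 mm up. A white ramp, 32 mm long, leads up to the red lid.
- deck (a joint): how far (m) the block of five wells is pressed down, all together, level: 0 at rest, 0.006 at most. It floats on soft springs: begins to sink at about 2 N, then gives about 1 mm per N, and comes back up when let go. It need not be pressed.
- spot1 (a point): point over the middle of the red lid (number 1 of 5) as it lies when shut, level with its shut free edge, 40 mm above the table; fixed to the wells, so it does not follow the lid when that stands open
- spot2 (a point): point over the middle of the orange lid (number 2 of 5) as it lies when shut, level with its shut free edge, 40 mm above the table; fixed to the wells, so it does not follow the lid when that stands open
- spot3 (a point): point over the middle of the yellow lid (number 3 of 5) as it lies when shut, level with its shut free edge, 40 mm above the table; fixed to the wells, so it does not follow the lid when that stands open
- spot4 (a point): point over the middle of the green lid (number 4 of 5) as it lies when shut, level with its shut free edge, 40 mm above the table; fixed to the wells, so it does not follow the lid when that stands open
- spot5 (a point): point over the middle of the blue lid (number 5 of 5) as it lies when shut, level with its shut free edge, 40 mm above the table; fixed to the wells, so it does not follow the lid when that stands open
- lid1 (a joint): the red flip lid, 33 mm along the row, 32 mm across, 3 mm thick, over well 1. Angle in rad: 0 shut flat, growing as it opens, 1.3 fully open. Hinged at its edge towards the red end of the row (16.5 mm before its spot), free edge towards the blue end; shut, its hinge edge lies 1.5 mm lower than its free edge (like a roof slate), so a stroke from red to blue does not catch; stands ajar at about 0.3 to 0.5 and stays where it is left (stiff hinge, about 0.012 N m).
- lid2 (a joint): the orange flip lid, 33 mm along the row, 32 mm across, 3 mm thick, over well 2. Angle in rad: 0 shut flat, growing as it opens, 1.3 fully open. Hinged at its edge towards the red end of the row (16.5 mm before its spot), free edge towards the blue end; shut, its hinge edge lies 1.5 mm lower than its free edge (like a roof slate), so a stroke from red to blue does not catch; stands ajar at about 0.3 to 0.5 and stays where it is left (stiff hinge, about 0.012 N m).
- lid3 (a joint): the yellow flip lid, 33 mm along the row, 32 mm across, 3 mm thick, over well 3. Angle in rad: 0 shut flat, growing as it opens, 1.3 fully open. Hinged at its edge towards the red end of the row (16.5 mm before its spot), free edge towards the blue end; shut, its hinge edge lies 1.5 mm lower than its free edge (like a roof slate), so a stroke from red to blue does not catch; stands ajar at about 0.3 to 0.5 and stays where it is left (stiff hinge, about 0.012 N m).
- lid4 (a joint): the green flip lid, 33 mm along the row, 32 mm across, 3 mm thick, over well 4. Angle in rad: 0 shut flat, growing as it opens, 1.3 fully open. Hinged at its edge towards the red end of the row (16.5 mm before its spot), free edge towards the blue end; shut, its hinge edge lies 1.5 mm lower than its free edge (like a roof slate), so a stroke from red to blue does not catch; stands ajar at about 0.3 to 0.5 and stays where it is left (stiff hinge, about 0.012 N m).
- lid5 (a joint): the blue flip lid, 33 mm along the row, 32 mm across, 3 mm thick, over well 5. Angle in rad: 0 shut flat, growing as it opens, 1.3 fully open. Hinged at its edge towards the red end of the row (16.5 mm before its spot), free edge towards the blue end; shut, its hinge edge lies 1.5 mm lower than its free edge (like a roof slate), so a stroke from red to blue does not catch; stands ajar at about 0.3 to 0.5 and stays where it is left (stiff hinge, about 0.012 N m).
- jar: closed glass jar with brass cap, 48 mm diameter, 60 mm high, standing on the palette's base plate in the hollow of the arc (its top 72 mm above the table); origin at the underside centre
- pot: green dessert pot, 70 mm across its rim, 60 mm high, on the table beside the outside of the arc; origin at the underside centre
- pot2: yellow dessert pot, 70 mm across its rim, 60 mm high; origin at the underside centre
- spatula: spatula about 200 mm long lying on the table along the palette's straight side; x along it, handle to -x
- beaker: clear beaker, 72 mm across, 115 mm high; origin at the underside centre
- jug: clear jug with a side handle, 120 mm across, 170 mm high; origin at the underside centre
- scissors: scissors with red finger rings lying flat, about 150 mm long, 8 mm high; origin between rings and blades

How it is judged:
On the way, in this order (a step that is already met when the one before it is completed fails the run):
1. the red lid is pressed shut (value of joint lid1 below 0.1 rad), for 0.04 s.
2. the orange lid is pressed shut (value of joint lid2 below 0.1 rad), for 0.04 s.
3. the yellow lid is pressed shut (value of joint lid3 below 0.1 rad), for 0.04 s.
4. the green lid is pressed shut (value of joint lid4 below 0.1 rad), for 0.04 s.
5. the blue lid is pressed shut (value of joint lid5 below 0.1 rad), for 0.04 s.
At the end, for the whole second after the job is handed in: All five lids are shut within 0.1 rad (free edge less than about 3 mm up), and jar, pots, spatula, beaker, jug and scissors are within 20 mm of where they started (value of joint each of lid1, lid2, lid3, lid4, lid5 below 0.1 rad and distance of each of jar, pot, pot2, spatula, beaker, jug, scissors from where it was at the start of the episode below 0.02 m); the robot touches nothing.
It fails at once if a lid is opened wider (beyond 0.75 rad) (value of joint any of lid1, lid2, lid3, lid4, lid5 above 0.75 rad).
It fails at once if the palette is pressed harder than 25 N (contact force between the fingers and palette above 25 N).
It fails at once if the fingertips leave the row in mid-stroke: once the red lid is shut and before the blue one is, the grasp point rises more than 95 mm above the table (fingertips some 35 mm above the lids) (value of joint lid1 below 0.1 rad and not (value of joint lid5 below 0.1 rad) and height (world z) of the grasp point above 0.095 m).
It fails at once if a bystander is moved or lifted by more than 20 mm (distance of any of jar, pot, pot2, spatula, beaker, jug, scissors from where it was at the start of the episode above 0.02 m).
It also fails if it takes over 48 s, if anything falls off the work surface, if the arm or the gripper's body presses on something with over 40 N, if the wrist force passes 120 N, or if a joint passes its speed limit or range.

## Robot

A 6-joint arm with a two-finger parallel gripper is mounted at the origin on the work surface. World frame = base frame: x ahead of the robot, y to its left, z up, the work surface at z = 0. Lengths are in m, angles in rad, forces in N, time in s.
With the tool pointing down it reaches from about 0.4 to 0.825 m from the base axis. Payload 7 kg.
Tool frame: the origin (TCP) lies midway between the tips of the shut fingers; the grasp point (between the pads) lies hold_point_z behind it (hold_point_z is the distance from the TCP to the grasp point, in m); z points along the fingers, y is the line along which they close (so a half turn about z gives the same grasp; the last joint's range is limited). The gripper opens to 88 mm and grips with 3 to 60 N. Pads are 19 mm wide; open, the fingers measure 130 mm over their backs; the gripper's body (78 mm by 193 mm) begins 47 mm behind the grasp point.
Start: joints at [1.452, 0.359, 0.012, 0, -1.224, -0.288], TCP at [0.267, 0.62, 0.227] pointing down, gripper open.
Joint ranges: [-3.07, 3.07], [-1.43, 2.12], [-1.02, 1.25], [-3.03, 1.67], [-3.05, -0], [-3.03, 3.03]. Speed limits (rad/s): [2.39, 2.39, 3.01, 3.14, 3.14, 3.14].

## Interface

Orientations are given as [roll, pitch, yaw] about the fixed x, y, z axes, in that order (R = Rz(yaw) Ry(pitch) Rx(roll)).
In Python, from station import * gives the robot as it stands.
- The arm moves only by the tool apply_moves, never from a script. Its argument "steps" is a list of rows, each an object with "translation": the shift along the world's x, y, z scaled (see below), a list of three; "rotation": the turn, a rotation vector about the world's x, y, z scaled (see below), a list of three. A call has exactly 10 rows; each row is the pose to reach, as a shift and turn from the pose commanded when the call began; what a row does not reach only later rows make up. The controller multiplies each number of a shift by 250 mm and each number of a turn by 30 degrees. A row lasts 1/12 s, in which the tool goes at most 41.7 mm and 7.16 degrees, less where a joint would pass 70% of its speed; a pose out of reach is approached as far as the arm can. A call with a number of a shift or a turn outside -1 to 1 is refused whole. A call with a gripper value outside its range is refused whole. "jaw" is the closure, from -1 (fully open) to 1 (shut), so that 0 is half open, set as the call begins (left out, the last holds). The fingers move at their own pace and stop on an object; "newtons" is the grip in N (left out, the last holds). Time passes only in rows, so rows that repeat a pose let the fingers close, or fill a call up. It gives the time, the measured TCP pose, the force, the opening and the grip force at its end, in the units of the state.
- get_state(): the state, without advancing time (a new reading comes with each control period).
- grab_frame(name): name is "scene" or "top" or "wrist"; returns the picture (400x640x3 uint8, blue, green, red); there is no depth.
- camera_model(name): a dict with "fx", "fy", "cx", "cy" (pixels), "xyz" and "rotation" of the camera in the world. Camera axes: x right, y down, z forward; pixel columns grow to the right and rows downward; lengths in m; the calibration is good to about 2 mm. The wrist camera is an equidistant fisheye: a pixel r from the principal point sees the ray r / f radians off the axis. A picture is of the moment at which its call begins: read the wrist's pose just before it. camera_model takes no time and is no camera call; for the wrist camera it gives the pose at the moment of the call.
- job_done(): hands the job in; it is judged then, once.
The state is a dict: "t": time; "q": joint angles; "qd": joint speeds; "joint_efforts": joint torques, N m; "eef_pos": TCP position; "ee_rot": TCP orientation; "force": force on the tool from outside, world axes, zero at the start; "moment": the same for the moment, N m; "width": finger opening in m; "gripper_force": force on a finger pad.
Only numpy, scipy, OpenCV 4.12 (cv2) and the standard library are available. Lean on these libraries where they do the work, as an engineer would, in place of code of your own. Each camera call takes 0.05 s, during which the arm holds its last target. There are 200 camera calls.

## Working session

There is one attempt and no reset: what is moved stays moved. The work goes in short steps, Python scripts to look and compute and a tool call to move; the robot and the scene stay as the last step left them, time stands still between calls to the robot, and variables do not carry over. Pictures are saved under pics/ and viewed, at most 10 in all, crops included, and the job is handed in when it is done.

Besides the shell and the picture viewer there is one more tool, called after "Emit:" by a JSON object that holds its "op" and its "data". apply_moves: Moves the arm, as the interface text tells. Shifts and turns lie within -1 to 1; 1 stands for 250 mm of shift or 30 degrees of turn. Its arguments: {"type":"object","properties":{"steps":{"type":"array"},"jaw":{"type":"number"},"newtons":{"type":"number"}},"required":["steps"]}

```bash
mkdir -p pics; python3 - <<'E'
from station import *
import cv2
s=get_state();print(s)
for n in("top","scene"):
    print(n,camera_model(n)); cv2.imwrite(f"pics/{n}0.png",grab_frame(n))
E
```

```text
{'t': 0.0, 'q': array([ 1.45210819e+00,  3.59390345e-01,  1.10458999e-02, -3.59677538e-04,
       -1.22411757e+00, -2.88106224e-01]), 'qd': array([ 2.79185971e-05,  6.35635297e-05,  5.95631654e-04, -1.84049972e-04,
        9.13217642e-05,  3.56248873e-04]), 'joint_efforts': array([ 4.29944259e-05, -5.82723427e+01,  2.93049020e+01,  6.99758381e+00,
        7.00752513e-03, -1.61427911e-04]), 'eef_pos': array([0.26689771, 0.61944202, 0.22561311]), 'ee_rot': array([ 3.13989954e+00, -1.49149628e-04, -4.06916731e-01]), 'force': array([ 0.39588931, -0.73108095, -0.03014235]), 'moment': array([ 0.04151569, -0.01930467,  0.02792527]), 'gripper_force': 0.0, 'width': 0.08741319263803005}
top {'fx': 419.39367467324286, 'fy': 419.39367467324286, 'cx': 309.65348008012904, 'cy': 197.8324857058756, 'xyz': array([ 0.47455064, -0.00877392,  1.12715955]), 'rotation': array([-3.06307386, -0.00612376, -1.59915271])}
scene {'fx': 401.7893676544107, 'fy': 401.7893676544107, 'cx': 323.5268174207005, 'cy': 201.22762138208293, 'xyz': array([1.12508796, 0.76919564, 0.74638216]), 'rotation': array([-2.18032808,  0.00911309,  2.51138752])}
```

View pics/top0.png

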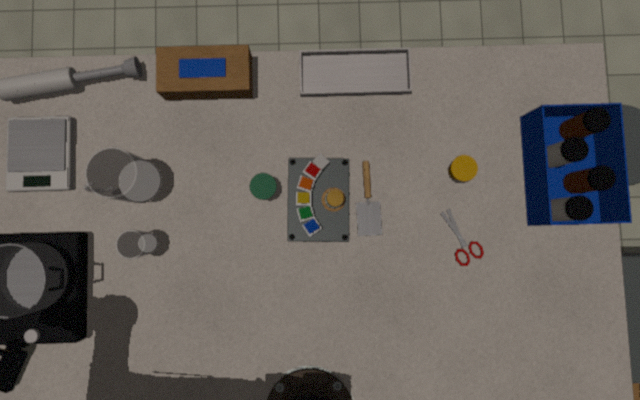

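View pics/scene0.png

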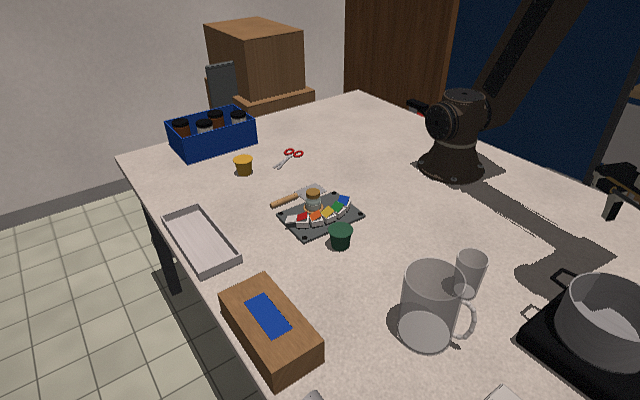

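```bash
cat >h.py <<'E'
import numpy as np,cv2
from scipy.spatial.transform import Rotation as R
from station import *
def cast(c,px,z):
    px=np.atleast_2d(px).astype(float)
    d=np.c_[(px[:,0]-c['cx'])/c['fx'],(px[:,1]-c['cy'])/c['fy'],np.ones(len(px))]@R.from_euler('xyz',c['rotation']).as_matrix().T
    o=np.array(c['xyz']); return o+d*((z-o[2])/d[:,2])[:,None]
E
python3 - <<'E'
from h import *
img=cv2.imread('pics/top0.png');c=camera_model('top')
x0,y0,x1,y1=280,148,385,248
cr=img[y0:y1,x0:x1];hsv=cv2.cvtColor(cr,cv2.COLOR_BGR2HSV);H,S,V=[hsv[...,i].astype(int) for i in range(3)]
H=np.where(H>172,0,H)
P={}
for n,(a,b) in dict(red=(0,5),orange=(7,17),yellow=(20,33),green=(45,85),blue=(100,125)).items():
    m=((H>=a)&(H<=b)&(S>150)).astype(np.uint8)
    k,l,st,ce=cv2.connectedComponentsWithStats(m)
    i=1+np.argmax(st[1:,4]);P[n]=ce[i]+[x0,y0];print(n,st[i,4],P[n],cast(c,P[n],.046)[0].round(4))
m=((S<70)&(V<115)).astype(np.uint8)[:, :75]
m=cv2.morphologyEx(m,cv2.MORPH_OPEN,np.ones((3,3),np.uint8))
cs,_=cv2.findContours(m,cv2.RETR_EXTERNAL,cv2.CHAIN_APPROX_NONE);q=max(cs,key=cv2.contourArea)
r=cv2.minAreaRect(q);b=cv2.boxPoints(r)+[x0,y0];w=cast(c,b,.012);print(r,w.round(4),w.mean(0),np.linalg.norm(np.diff(w,axis=0),axis=1))
L=np.array([P[n] for n in P]);W=cast(c,L,.046)[:,:2]
th=(np.arange(5)-2)*.3;M=np.c_[-.095+.13*np.cos(th),.13*np.sin(th)]
A=W-W.mean(0);B=M-M.mean(0);yaw=np.arctan2((B[:,0]*A[:,1]-B[:,1]*A[:,0]).sum(),(B*A).sum())
Rm=np.array([[np.cos(yaw),-np.sin(yaw)],[np.sin(yaw),np.cos(yaw)]])
t=W.mean(0)-Rm@M.mean(0);print('yaw',yaw,'origin',t);print((M@Rm.T+t-W).round(4))
jar=cast(c,[335,198],.072)[0];print('jar',jar,'in pal',Rm.T@(jar[:2]-t))
cv2.imwrite('pics/crop.png',cv2.resize(cr,None,fx=6,fy=6,interpolation=cv2.INTER_NEAREST)[:600])
E
```

```text
red 102 [312.33333333 169.55882353] [ 0.6329 -0.0269  0.046 ]
orange 108 [305.76851852 182.65740741] [ 0.5991 -0.0089  0.046 ]
yellow 113 [334.55752212 197.63716814] [ 0.5581 -0.0822  0.046 ]
green 89 [305.2247191  212.23595506] [ 0.5225 -0.0053  0.046 ]
blue 103 [311.31067961 225.66990291] [ 0.4875 -0.02    0.046 ]
((37.999996185302734, 51.49999237060547), (84.99998474121094, 61.99999237060547), 90.0) [[ 0.6738  0.0396  0.012 ]
 [ 0.6692 -0.127   0.012 ]
 [ 0.4419 -0.1189  0.012 ]
 [ 0.4466  0.0451  0.012 ]] [ 0.55789025 -0.04027589  0.012     ] [0.16669026 0.22742691 0.16405325]
yaw 1.5236401695159074 origin [ 0.55890615 -0.05222713]
[[-0.0001 -0.0165]
 [-0.0005 -0.016 ]
 [ 0.0024  0.065 ]
 [-0.0006 -0.0159]
 [-0.0013 -0.0165]]
jar [ 0.55514862 -0.08154092  0.072     ] in pal [-0.02945833  0.00237153]
```

View pics/crop.png

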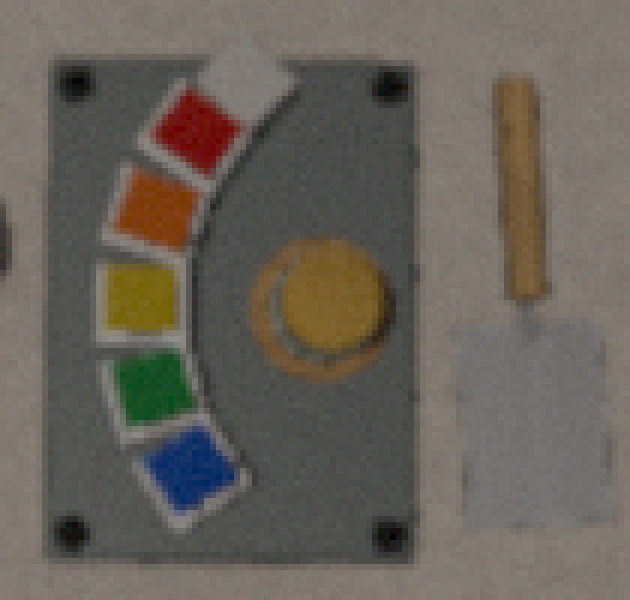

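The crop shows the palette upright: red at crop (200,130), blue at (190,468), the ramp at (245,75) and the jar at (330,300). The yellow match picked up the jar cap, so I'll refit with it masked out.

```bash
python3 - <<'E'
from h import *
img=cv2.imread('pics/top0.png');c=camera_model('top')
hsv=cv2.cvtColor(img,cv2.COLOR_BGR2HSV);H,S=hsv[...,0],hsv[...,1]
m=((H>=18)&(H<=33)&(S>150));m[:,:292]=0;m[:,316:]=0;m[:188]=0;m[208:]=0
y=np.argwhere(m).mean(0)[::-1];print(y)
L=np.array([[312.33,169.56],[305.77,182.66],y,[305.22,212.24],[311.31,225.67]])
W=cast(c,L,.045)[:,:2]
th=(np.arange(5)-2)*.3
def pts(th,r=.13): return np.c_[-.095+r*np.cos(th),r*np.sin(th)]
def fit(M,W):
    A=W-W.mean(0);B=M-M.mean(0);yaw=np.arctan2((B[:,0]*A[:,1]-B[:,1]*A[:,0]).sum(),(B*A).sum())
    Rm=np.array([[np.cos(yaw),-np.sin(yaw)],[np.sin(yaw),np.cos(yaw)]]);return yaw,Rm,W.mean(0)-Rm@M.mean(0)
yaw,Rm,t=fit(pts(th-.0015/.13),W);print(yaw,t,(pts(th-.0115)@Rm.T+t-W).round(4))
jar=cast(c,[335,198],.072)[0];print('jar pal',Rm.T@(jar[:2]-t))
# feet / plate centre from crop corners
pc=cast(c,np.array([[280+52/6,148+60/6],[280+412/6,148+60/6],[280+412/6,148+562/6],[280+50/6,148+562/6]])-.5,.012);print('plate c',pc.mean(0))
s=get_state()
for a in [-.95,-.85,-.75,-.6,-.45,-.3,-.15,0,.15,.3,.45,.6,.7,.8]:
    p=pts(np.array([a]))@Rm.T+t; print(a,p[0].round(4),'tangent yaw deg',round(np.degrees(yaw+a),1),'delta/250',((p[0]-s['eef_pos'][:2])/.25).round(3))
E
```

```text
[303.05555556 197.13888889]
1.5354010642234455 [ 0.55860448 -0.03589744] [[ 0.0005 -0.0002]
 [ 0.0002  0.0003]
 [-0.0004 -0.0002]
 [ 0.0002  0.0003]
 [-0.0005 -0.0002]]
jar pal [-0.04573719  0.00183847]
plate c [ 0.55830157 -0.04051015  0.012     ]
-0.95 [ 0.6636 -0.059 ] tangent yaw deg 33.5 delta/250 [ 1.587 -2.714]
-0.85 [ 0.6559 -0.0486] tangent yaw deg 39.3 delta/250 [ 1.556 -2.672]
-0.75 [ 0.6472 -0.0389] tangent yaw deg 45.0 delta/250 [ 1.521 -2.634]
-0.6 [ 0.6324 -0.0262] tangent yaw deg 53.6 delta/250 [ 1.462 -2.583]
-0.45 [ 0.6159 -0.0159] tangent yaw deg 62.2 delta/250 [ 1.396 -2.541]
-0.3 [ 0.598  -0.0081] tangent yaw deg 70.8 delta/250 [ 1.324 -2.51 ]
-0.15 [ 0.5792 -0.0031] tangent yaw deg 79.4 delta/250 [ 1.249 -2.49 ]
0 [ 0.5598 -0.0009] tangent yaw deg 88.0 delta/250 [ 1.172 -2.482]
0.15 [ 0.5404 -0.0017] tangent yaw deg 96.6 delta/250 [ 1.094 -2.485]
0.3 [ 0.5212 -0.0054] tangent yaw deg 105.2 delta/250 [ 1.017 -2.499]
0.45 [ 0.5029 -0.0119] tangent yaw deg 113.8 delta/250 [ 0.944 -2.525]
0.6 [ 0.4857 -0.021 ] tangent yaw deg 122.3 delta/250 [ 0.875 -2.562]
0.7 [ 0.4751 -0.0285] tangent yaw deg 128.1 delta/250 [ 0.833 -2.592]
0.8 [ 0.4652 -0.037 ] tangent yaw deg 133.8 delta/250 [ 0.793 -2.626]
```

Emit:
{"op": "apply_moves", "data": {"steps": [{"translation": [0.05, -0.09, 0], "rotation": [0, 0, -0.03]}, {"translation": [0.1, -0.18, 0], "rotation": [0, 0, -0.06]}, {"translation": [0.16, -0.27, 0], "rotation": [0, 0, -0.09]}, {"translation": [0.21, -0.36, 0], "rotation": [0, 0, -0.12]}, {"translation": [0.26, -0.45, 0], "rotation": [0, 0, -0.15]}, {"translation": [0.31, -0.54, 0], "rotation": [0, 0, -0.18]}, {"translation": [0.36, -0.63, 0], "rotation": [0, 0, -0.21]}, {"translation": [0.42, -0.72, 0], "rotation": [0, 0, -0.24]}, {"translation": [0.47, -0.81, 0], "rotation": [0, 0, -0.27]}, {"translation": [0.52, -0.9, 0], "rotation": [0, 0, -0.3]}], "jaw": 1, "newtons": 20}}

```text
t: 0.93
eef_pos: [0.3974, 0.3935, 0.2262]
ee_rot: [3.141, 0.0, -0.565]
force: [0.3, 0.7, 0.0]
width: 0.0266
gripper_force: 0.0
```

Emit:
{"op": "apply_moves", "data": {"steps": [{"translation": [0.05, -0.09, 0], "rotation": [0, 0, -0.03]}, {"translation": [0.1, -0.18, 0], "rotation": [0, 0, -0.06]}, {"translation": [0.16, -0.27, 0], "rotation": [0, 0, -0.09]}, {"translation": [0.21, -0.36, 0], "rotation": [0, 0, -0.12]}, {"translation": [0.26, -0.45, 0], "rotation": [0, 0, -0.15]}, {"translation": [0.31, -0.54, 0], "rotation": [0, 0, -0.18]}, {"translation": [0.36, -0.63, 0], "rotation": [0, 0, -0.21]}, {"translation": [0.42, -0.72, 0], "rotation": [0, 0, -0.24]}, {"translation": [0.47, -0.81, 0], "rotation": [0, 0, -0.27]}, {"translation": [0.52, -0.9, 0], "rotation": [0, 0, -0.3]}]}}

```text
t: 1.77
eef_pos: [0.5274, 0.1686, 0.2263]
ee_rot: [3.141, 0.0, -0.722]
force: [-0.4, 0.1, -0.1]
width: 0.0002
gripper_force: 0.0
```

Emit:
{"op": "apply_moves", "data": {"steps": [{"translation": [0.05, -0.09, 0], "rotation": [0, 0, -0.03]}, {"translation": [0.1, -0.18, 0], "rotation": [0, 0, -0.06]}, {"translation": [0.16, -0.27, 0], "rotation": [0, 0, -0.09]}, {"translation": [0.21, -0.36, 0], "rotation": [0, 0, -0.12]}, {"translation": [0.26, -0.45, 0], "rotation": [0, 0, -0.15]}, {"translation": [0.31, -0.54, 0], "rotation": [0, 0, -0.18]}, {"translation": [0.36, -0.63, 0], "rotation": [0, 0, -0.21]}, {"translation": [0.42, -0.72, 0], "rotation": [0, 0, -0.24]}, {"translation": [0.47, -0.81, 0], "rotation": [0, 0, -0.27]}, {"translation": [0.52, -0.88, 0], "rotation": [0, 0, -0.3]}]}}

```text
t: 2.6
eef_pos: [0.6573, -0.0518, 0.226]
ee_rot: [3.141, 0.001, -0.879]
force: [0.2, -0.1, -0.6]
width: 0.0004
gripper_force: 0.0
```

```bash
python3 - <<'E'
from h import *
c=camera_model('wrist');f=grab_frame('wrist');s=get_state()
print(s['eef_pos'],s['ee_rot'],c)
np.save('wc.npy',c,allow_pickle=True);cv2.imwrite('pics/w1.png',f)
E
```

```text
[ 0.65890801 -0.05416617  0.2255234 ] [ 3.13996882e+00 -3.02517485e-04 -8.81866804e-01] {'fx': 309.70691628693146, 'fy': 309.70691628693146, 'cx': 312.0103464118476, 'cy': 193.8414207473703, 'xyz': array([ 0.70544868, -0.11083532,  0.38466999]), 'rotation': array([ 2.85680243e+00, -2.07716695e-03, -2.44976648e+00])}
```

View pics/w1.png

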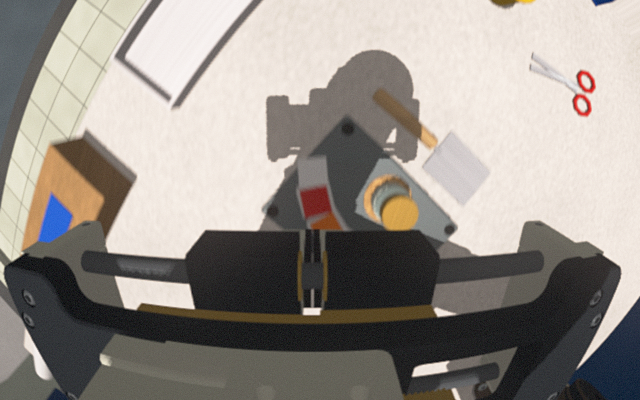

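```bash
python3 - <<'E'
from h import *
w=np.load('wc.npy',allow_pickle=True).item();c=camera_model('top')
def fe(px,z):
    d=(np.array(px)-[w['cx'],w['cy']])/w['fx'];r=np.hypot(*d)
    v=np.r_[d/r*np.sin(r),np.cos(r)];v=R.from_euler('xyz',w['rotation']).as_matrix()@v
    o=w['xyz'];return (o+v*(z-o[2])/v[2]).round(4)
f=cv2.imread('pics/w1.png');h=cv2.cvtColor(f,cv2.COLOR_BGR2HSV)
m=((h[...,0]<5)|(h[...,0]>172))&(h[...,1]>150);m[:170]=0;m[240:]=0;m[:,:280]=0;m[:,350:]=0
p=np.argwhere(m).mean(0)[::-1];print(p,'red',fe(p,.045),'top',cast(c,[312.33,169.56],.045)[0])
for a,b in(((347,128),(345,162)),((272,211),(292.5,161.5)),((450,229),(344.5,236.8))): print(fe(a,.015),cast(c,b,.015)[0].round(4))
E
```

```text
[315.22719735 201.55223881] red [ 0.6327 -0.0299  0.045 ] top [ 0.63304992 -0.02686706  0.045     ]
[ 0.6559 -0.1176  0.015 ] [ 0.6555 -0.1155  0.015 ]
[0.6605 0.022  0.015 ] [0.6607 0.0251 0.015 ]
[ 0.4555 -0.1111  0.015 ] [ 0.456  -0.1072  0.015 ]
```

Emit:
{"op": "apply_moves", "data": {"steps": [{"translation": [0, 0, -0.1], "rotation": [0, 0, 0]}, {"translation": [0, 0, -0.2], "rotation": [0, 0, 0]}, {"translation": [0, 0, -0.3], "rotation": [0, 0, 0]}, {"translation": [0, 0, -0.4], "rotation": [0, 0, 0]}, {"translation": [0, 0, -0.5], "rotation": [0, 0, 0]}, {"translation": [0, 0, -0.56], "rotation": [0, 0, 0]}, {"translation": [0, 0, -0.62], "rotation": [0, 0, 0]}, {"translation": [0, 0, -0.66], "rotation": [0, 0, 0]}, {"translation": [0, 0, -0.66], "rotation": [0, 0, 0]}, {"translation": [0, 0, -0.66], "rotation": [0, 0, 0]}]}}

```text
t: 3.48
eef_pos: [0.6568, -0.0501, 0.0612]
ee_rot: [3.14, 0.0, -0.878]
force: [-0.7, -0.2, -0.1]
width: 0.0004
gripper_force: 0.0
```

```bash
python3 - <<'E'
from h import *
f=grab_frame('scene');s=get_state();print(s['eef_pos'],s['ee_rot'],s['force'])
cv2.imwrite('pics/s1.png',cv2.resize(f[150:270,240:400],None,fx=5,fy=5,interpolation=cv2.INTER_CUBIC))
E
```

```text
[ 0.657483   -0.05005226  0.06212059] [-3.14132259e+00 -4.29723614e-04 -8.77772176e-01] [-0.23806094  0.01737173 -0.20352152]
```

View pics/s1.png

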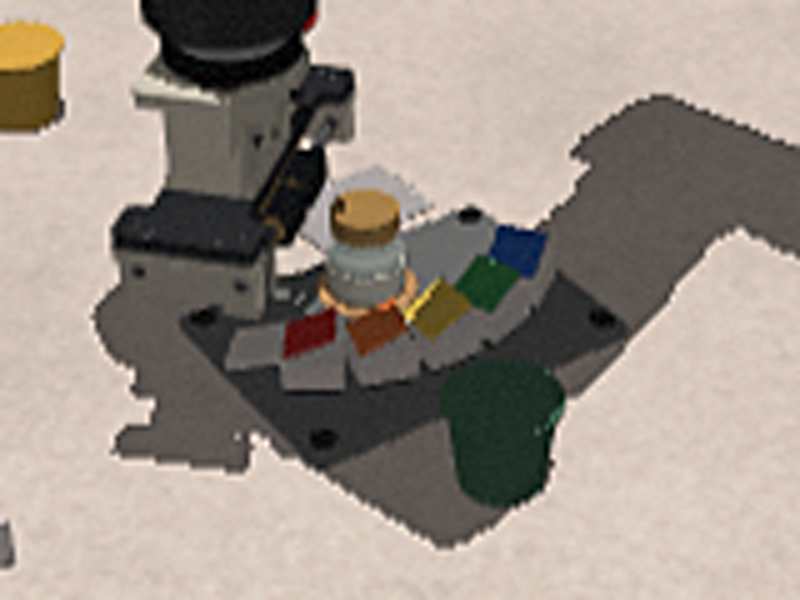

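Emit:
{"op": "apply_moves", "data": {"steps": [{"translation": [0, 0, -0.02], "rotation": [0, 0, 0]}, {"translation": [0, 0, -0.04], "rotation": [0, 0, 0]}, {"translation": [0, 0, -0.06], "rotation": [0, 0, 0]}, {"translation": [0, 0, -0.076], "rotation": [0, 0, 0]}, {"translation": [-0.01, 0.009, -0.08], "rotation": [0, 0, 0.05]}, {"translation": [-0.02, 0.018, -0.084], "rotation": [0, 0, 0.09]}, {"translation": [-0.03, 0.027, -0.088], "rotation": [0, 0, 0.14]}, {"translation": [-0.039, 0.036, -0.088], "rotation": [0, 0, 0.18]}, {"translation": [-0.049, 0.045, -0.088], "rotation": [0, 0, 0.23]}, {"translation": [-0.058, 0.054, -0.088], "rotation": [0, 0, 0.27]}]}}

```text
t: 4.37
eef_pos: [0.6427, -0.0363, 0.04]
ee_rot: [-3.141, -0.001, -0.734]
force: [1.0, -0.6, 0.2]
width: 0.0003
gripper_force: 0.5
```

Emit:
{"op": "apply_moves", "data": {"steps": [{"translation": [-0.012, 0.01, -0.002], "rotation": [0, 0, 0.057]}, {"translation": [-0.024, 0.02, -0.004], "rotation": [0, 0, 0.115]}, {"translation": [-0.036, 0.03, -0.004], "rotation": [0, 0, 0.172]}, {"translation": [-0.049, 0.039, -0.004], "rotation": [0, 0, 0.229]}, {"translation": [-0.062, 0.048, -0.004], "rotation": [0, 0, 0.286]}, {"translation": [-0.075, 0.056, -0.004], "rotation": [0, 0, 0.344]}, {"translation": [-0.088, 0.064, -0.004], "rotation": [0, 0, 0.401]}, {"translation": [-0.102, 0.072, -0.004], "rotation": [0, 0, 0.458]}, {"translation": [-0.116, 0.079, -0.004], "rotation": [0, 0, 0.515]}, {"translation": [-0.13, 0.086, -0.004], "rotation": [0, 0, 0.573]}]}}

```text
t: 5.2
eef_pos: [0.6103, -0.0148, 0.0389]
ee_rot: [-3.141, -0.001, -0.434]
force: [1.3, -0.9, 3.4]
width: 0.0006
gripper_force: 1.6
```

```bash
python3 - <<'E'
from h import *
f=grab_frame('scene');s=get_state();print(s['eef_pos'],s['ee_rot'],s['force'])
cv2.imwrite('pics/s2.png',cv2.resize(f[150:270,240:400],None,fx=5,fy=5,interpolation=cv2.INTER_CUBIC))
E
```

```text
[ 0.60963388 -0.01461373  0.03890034] [-3.14103104e+00 -5.25050921e-04 -4.31468468e-01] [0.63176925 0.70344908 2.68208979]
```

View pics/s2.png

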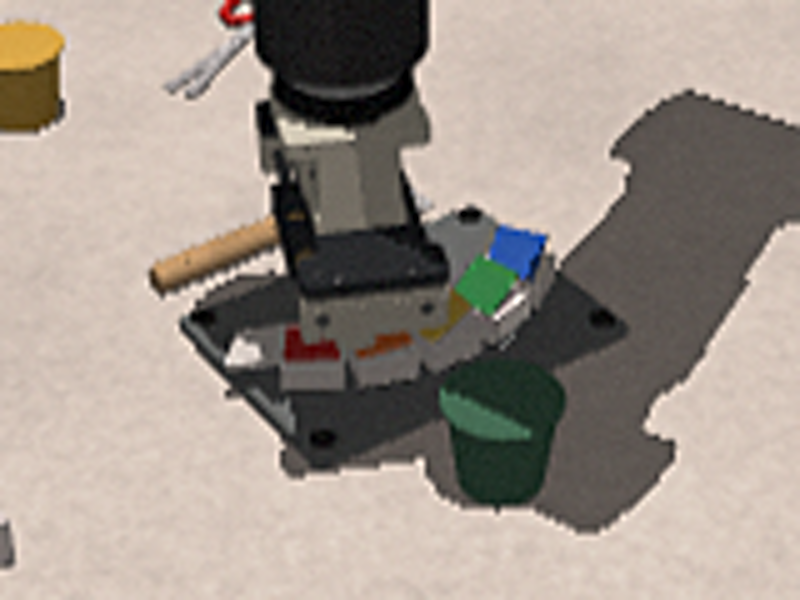

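The red lid lies flat at crop (310,347), and the fingers are now on orange with about 3 N, so I'll continue.

Emit:
{"op": "apply_moves", "data": {"steps": [{"translation": [-0.014, 0.007, 0], "rotation": [0, 0, 0.057]}, {"translation": [-0.028, 0.013, 0], "rotation": [0, 0, 0.115]}, {"translation": [-0.043, 0.018, 0], "rotation": [0, 0, 0.172]}, {"translation": [-0.058, 0.023, 0], "rotation": [0, 0, 0.229]}, {"translation": [-0.073, 0.028, 0], "rotation": [0, 0, 0.286]}, {"translation": [-0.088, 0.032, 0], "rotation": [0, 0, 0.344]}, {"translation": [-0.103, 0.036, 0], "rotation": [0, 0, 0.401]}, {"translation": [-0.118, 0.039, 0], "rotation": [0, 0, 0.458]}, {"translation": [-0.133, 0.042, 0], "rotation": [0, 0, 0.515]}, {"translation": [-0.149, 0.044, 0], "rotation": [0, 0, 0.573]}]}}

```text
t: 6.08
eef_pos: [0.5734, -0.0037, 0.0389]
ee_rot: [-3.141, -0.001, -0.134]
force: [1.9, -1.1, 3.3]
width: 0.0004
gripper_force: 1.6
```

Emit:
{"op": "apply_moves", "data": {"steps": [{"translation": [-0.016, 0.002, 0], "rotation": [0, 0, 0.057]}, {"translation": [-0.031, 0.003, 0], "rotation": [0, 0, 0.115]}, {"translation": [-0.047, 0.004, 0], "rotation": [0, 0, 0.172]}, {"translation": [-0.062, 0.005, 0], "rotation": [0, 0, 0.229]}, {"translation": [-0.078, 0.005, 0], "rotation": [0, 0, 0.286]}, {"translation": [-0.094, 0.005, 0], "rotation": [0, 0, 0.344]}, {"translation": [-0.109, 0.004, 0], "rotation": [0, 0, 0.401]}, {"translation": [-0.125, 0.002, 0], "rotation": [0, 0, 0.458]}, {"translation": [-0.14, 0, 0], "rotation": [0, 0, 0.515]}, {"translation": [-0.156, -0.002, 0], "rotation": [0, 0, 0.573]}]}}

```text
t: 6.92
eef_pos: [0.5344, -0.0042, 0.0389]
ee_rot: [-3.141, -0.002, 0.166]
force: [2.4, -0.2, 2.6]
width: 0.0007
gripper_force: 1.6
```

Emit:
{"op": "apply_moves", "data": {"steps": [{"translation": [-0.015, -0.003, 0], "rotation": [0, 0, 0.057]}, {"translation": [-0.031, -0.006, 0], "rotation": [0, 0, 0.115]}, {"translation": [-0.046, -0.01, 0], "rotation": [0, 0, 0.172]}, {"translation": [-0.061, -0.015, 0], "rotation": [0, 0, 0.229]}, {"translation": [-0.076, -0.02, 0], "rotation": [0, 0, 0.286]}, {"translation": [-0.091, -0.025, 0], "rotation": [0, 0, 0.344]}, {"translation": [-0.105, -0.031, 0], "rotation": [0, 0, 0.401]}, {"translation": [-0.12, -0.037, 0], "rotation": [0, 0, 0.458]}, {"translation": [-0.134, -0.043, 0], "rotation": [0, 0, 0.515]}, {"translation": [-0.148, -0.05, 0], "rotation": [0, 0, 0.573]}]}}

```text
t: 7.75
eef_pos: [0.4973, -0.0166, 0.0389]
ee_rot: [3.142, -0.002, 0.466]
force: [2.3, 1.8, 3.3]
width: -0.0
gripper_force: 1.5
```

Emit:
{"op": "apply_moves", "data": {"steps": [{"translation": [-0.014, -0.007, 0], "rotation": [0, 0, 0.057]}, {"translation": [-0.027, -0.014, 0], "rotation": [0, 0, 0.115]}, {"translation": [-0.041, -0.022, 0], "rotation": [0, 0, 0.172]}, {"translation": [-0.054, -0.031, 0], "rotation": [0, 0, 0.229]}, {"translation": [-0.067, -0.04, 0], "rotation": [0, 0, 0.286]}, {"translation": [-0.08, -0.049, 0], "rotation": [0, 0, 0.344]}, {"translation": [-0.088, -0.054, 0], "rotation": [0, 0, 0.38]}, {"translation": [-0.088, -0.054, 0], "rotation": [0, 0, 0.38]}, {"translation": [-0.088, -0.054, 0], "rotation": [0, 0, 0.38]}, {"translation": [-0.088, -0.054, 0], "rotation": [0, 0, 0.38]}]}}

```text
t: 8.58
eef_pos: [0.4746, -0.0306, 0.0385]
ee_rot: [-3.141, 0.0, 0.662]
force: [0.9, 0.8, 3.6]
width: 0.0004
gripper_force: 1.8
```

```bash
python3 - <<'E'
from h import *
f=grab_frame('scene');s=get_state();print(s['eef_pos'],s['ee_rot'],s['force'])
cv2.imwrite('pics/s3.png',cv2.resize(f[150:270,240:400],None,fx=5,fy=5,interpolation=cv2.INTER_CUBIC))
E
```

```text
[ 0.47461888 -0.03057406  0.03846948] [-3.14131267e+00  5.19577939e-04  6.61811939e-01] [0.13960777 2.36795916 3.01313191]
```

View pics/s3.png

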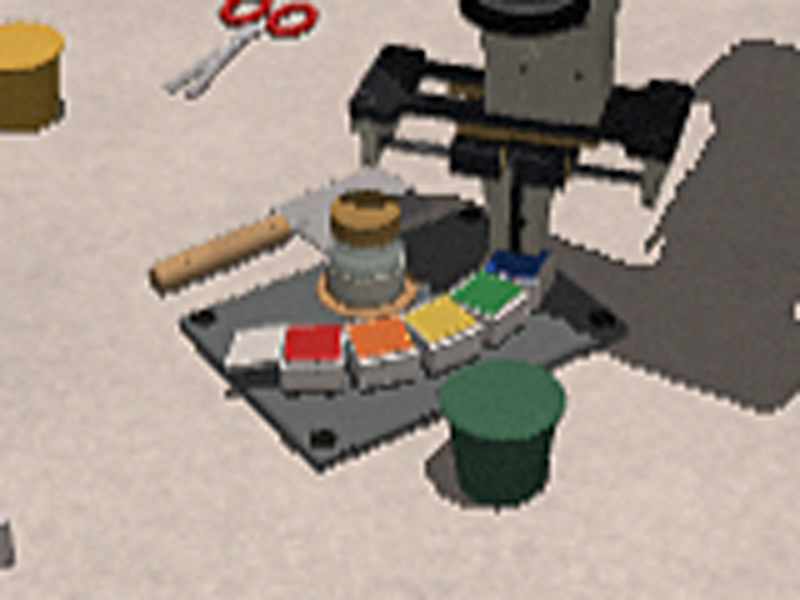

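All five lids look flat, with blue under the fingers at (515,265), and the jar and pot are where they were. Next I'll lift straight up.

Emit:
{"op": "apply_moves", "data": {"steps": [{"translation": [0, 0, 0.03], "rotation": [0, 0, 0]}, {"translation": [0, 0, 0.08], "rotation": [0, 0, 0]}, {"translation": [0, 0, 0.16], "rotation": [0, 0, 0]}, {"translation": [0, 0, 0.25], "rotation": [0, 0, 0]}, {"translation": [0, 0, 0.35], "rotation": [0, 0, 0]}, {"translation": [0, 0, 0.45], "rotation": [0, 0, 0]}, {"translation": [0, 0, 0.55], "rotation": [0, 0, 0]}, {"translation": [0, 0, 0.6], "rotation": [0, 0, 0]}, {"translation": [0, 0, 0.6], "rotation": [0, 0, 0]}, {"translation": [0, 0, 0.6], "rotation": [0, 0, 0]}]}}

```text
t: 9.47
eef_pos: [0.4744, -0.0306, 0.189]
ee_rot: [-3.141, -0.001, 0.662]
force: [-0.4, 0.5, -0.5]
width: 0.0003
gripper_force: 0.0
```

```bash
python3 - <<'E'
from h import *
f=grab_frame('scene');s=get_state();print(s['eef_pos'],s['force'])
cv2.imwrite('pics/s4.png',cv2.resize(f[170:250,270:370],None,fx=7,fy=7,interpolation=cv2.INTER_CUBIC))
E
```

```text
[ 0.47392791 -0.03075889  0.1880917 ] [ 0.13317425  0.93475593 -0.90935708]
```

View pics/s4.png

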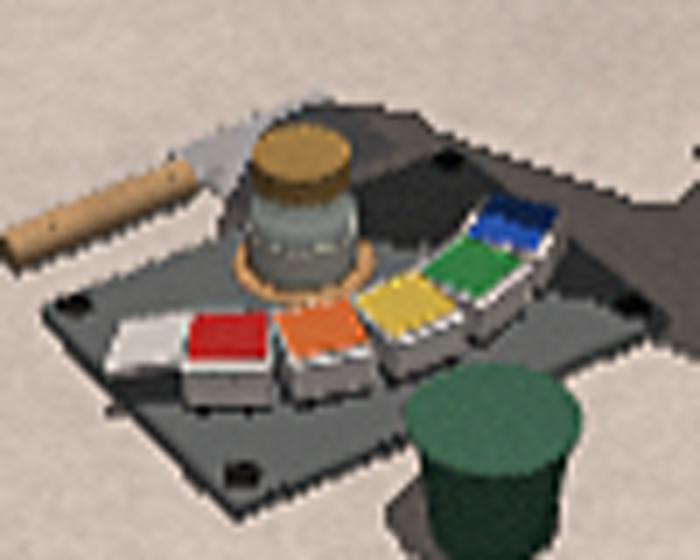

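All five lids lie flat, from red at (228,335) to blue at (515,222). Nothing around them has moved, and the gripper is clear.

```bash
python3 -c "
from station import *
print(job_done())"
```

```text
the job is handed in; nothing more can be done
None
```

I pressed all five lids shut in one stroke from red to blue and lifted clear; the last picture shows them flat with the jar, green pot and spatula in place, and I handed the job in at about 9.5 s, though no verdict came back.

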